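Set up the slate hone and hold the mandrel ready for dressing

ROBOT

A 6-joint arm with a two-finger parallel gripper is mounted at the origin on the work surface. World frame = base frame: x ahead of the robot, y to its left, z up, the work surface at z = 0. Lengths are in m, angles in degrees, forces in N, time in s.
With the tool pointing down it reaches from about 0.25 to 0.775 m from the base axis. Payload 8.9 kg.
Tool frame: the origin (TCP) lies on the centre line of the jaws, within the pads' length; the fingertips stand 11 mm ahead of it and the grasp point (between the pads) lies 8 mm behind it; x points along the fingers, y is the direction in which the jaws open and shut, and the axes are right-handed (so a half turn about x gives the same grasp; the last joint's range is limited). The gripper opens to 85 mm and grips with 20 to 120 N. Pads are 22 mm wide; open, the fingers measure 114 mm over their backs; the gripper's body (76 mm by 85 mm) begins 54 mm behind the grasp point. The pads swing forward as they close: fully open they stand 13 mm farther back than shut.
Start: joints at [67.305, 16.656, -8.789, 64.555, 0, 82.019], TCP at [0.133, 0.508, 0.242] pointing down, gripper open.
Joint ranges: [-144.48, 144.48], [-52.06, 99.96], [-74.48, 78.29], [-112.23, 115.85], [-86.99, 84.42], [-180, 180]. Speed limits (degrees/s): [127.2, 127.2, 159.86, 180, 180, 180].

INTERFACE

Orientations are given as a 3x3 rotation matrix whose columns are the frame's x, y, z axes.
In Python, from rig import get_state, get_image, sign_off gives the robot as it stands.
- The arm moves only by the shell command python3 -m inch 'ROWS' [OPENING] [FORCE]. ROWS is JSON, a list of rows, each a list of 4 numbers: the shift along the tool's x, y, z in mm, then the turn about the tool's x in rad. A call has 1 to 8 rows; each row is the pose to reach, as a shift and turn from the pose commanded when the call began, along the tool's axes at that moment; what a row does not reach only later rows make up. A row lasts 1/10 s, in which the tool goes at most 50 mm and 8.59 degrees, less where a joint would pass 70% of its speed; a pose out of reach is approached as far as the arm can. A call with a gripper value outside its range is refused whole. OPENING is the finger opening in mm, from 0 to 85.4, set as the call begins (- or left out, the last holds). The fingers move at their own pace and stop on an object; FORCE is the grip in N (left out, the last holds). Time passes only in rows, so rows that repeat a pose let the fingers close. It gives the time, the measured TCP pose, the force and the opening at its end, in the units of the state.
- get_state(): the state, without advancing time (a new reading comes with each control period).
- get_image(name): name is "scene" or "side" or "wrist"; returns a dict with "pixels" (420x560x3 uint8, blue, green, red), "mtx" (3x3 intrinsics, pixels), "k1" (the pictures are not rectified: a ray, as slopes to the right and down, at radius r is drawn at 1 + k1 r^2 times it, then the intrinsics apply), "extrinsics" (4x4, takes a point from camera to world coordinates); the wrist camera has in their place "mount" (4x4, takes a point from camera to tool coordinates, whose origin is the TCP and whose axes are the tool frame's). Camera axes: x right, y down, z forward; pixel columns grow to the right and rows downward; lengths in m; the calibration is good to about 2 mm. A picture is of the moment at which its call begins: read the wrist's pose just before it. There is no depth.
- sign_off(): hands the job in, once; it reports no verdict.
The state is a dict: "time": time; "joint_positions": joint angles; "dq": joint speeds; "joint_torque": joint torques, N m; "eef_pos": TCP position; "ee_rot": TCP orientation; "contact_force": force on the tool from outside, world axes, zero at the start; "ft_torque": the same for the moment, N m; "finger_gap": finger opening in m.
Only numpy, scipy, OpenCV 4.12 (cv2) and the standard library are available. Lean on these libraries where they do the work, as an engineer would, in place of code of your own. Each camera call takes 0.05 s, during which the arm holds its last target. There are 200 camera calls.

TASK

Get ready to dress the mandrel's tip: first lay the slate hone flat on top of the narrow wooden rest, centred and lengthwise along it, and let go of it. Then draw the steel mandrel up out of its socket on the brass turntable, lean it over to about 45 degrees with the tip down, and finish while still holding it there in the gripper, the tip about 25 mm above the middle of the hone without touching it. Leave the three brass staples standing in their collars and the pewter cup where it is.

Things in the scene. Friction and masses are not known exactly. Their poses are not given: they have to be found in the camera images.
- hone: grey slate hone, a rectangular slab 130 x 45 x 22 mm (its own x, y, z), about 0.35 kg, lying flat on the bench at the start; origin at the centre of its underside, x along its length, z up
- hone_top (a point): centre of the hone's upper face, 22 mm above its origin; axes as the hone's
- rest: fixed wooden hone rest: a dark foot board 120 x 75 x 14 mm, a narrow web and on it a bar 90 x 30 x 12 mm (length x width x height) whose flat top is 56 mm above the bench; origin on the bench under its centre, x along the bar's length
- rest_top (a point): centre of the flat top of the rest's bar, 56 mm above the bench; axes as the rest's
- mandrel: polished round steel mandrel, 150 mm long, about 0.145 kg; origin at its flat tip, z along its axis from tip to grip end. From the tip: shank tapering from 7 to 11 mm diameter over 28 mm, then 11 mm, collar 20 mm diameter at 70 to 78 mm, plain grip 14 mm diameter from 78 to 150 mm. At the start it stands upright in the socket, tip down 30 mm above the bench
- mandrel_grip (a point): point on the mandrel's axis in the middle of its grip, 112 mm from the tip; axes as the mandrel's
- turntable: round brass turntable disc, 150 mm diameter, 18 mm thick, turning freely (when knocked it coasts a second or two) about its vertical axis; its top is 30 mm above the bench. Origin at the centre of its underside, 12 mm above the bench. Mandrel socket 42 mm from the centre along its x, three collars (18 mm diameter, 12 mm high) with the staples, 52 mm from the centre
- socket_mouth (a point): centre of the mouth of the mandrel socket, an upright brass tube 24 mm outside and 13 mm inside diameter, 40 mm high on the disc: its mouth is 70 mm above the bench, its floor is the disc's top
- staple0: brass reed staple, a slender cone 42 mm tall, 10 mm diameter at the foot and 7 mm at the top, standing loose in a 12 mm deep collar on the turntable, its top 72 mm above the bench; origin at the centre of its underside, z up. Leave it standing
- staple1: brass reed staple, a slender cone 42 mm tall, 10 mm diameter at the foot and 7 mm at the top, standing loose in a 12 mm deep collar on the turntable, its top 72 mm above the bench; origin at the centre of its underside, z up. Leave it standing
- staple2: brass reed staple, a slender cone 42 mm tall, 10 mm diameter at the foot and 7 mm at the top, standing loose in a 12 mm deep collar on the turntable, its top 72 mm above the bench; origin at the centre of its underside, z up. Leave it standing
- cup: round dull pewter reed cup, 68 mm diameter at the rim, 55 mm high, standing loose on the bench; origin at the centre of its underside. Leave it alone
Not all that is in view belongs to the job. Of the things that look like the part that bears turntable, take the one that is farthest to the robot's right at the start. Several things have the shape of the hone; the one meant has the colours described above.

How it is judged (in metres and radians):
On the way, in this order (a step that is already met when the one before it is completed fails the run):
1. the hone lies flat, centred and lengthwise on the rest, and has been let go of (horizontal distance between hone_top and rest_top below 0.015 m and z of hone_top in the frame of rest_top between 0.018 and 0.027 m and angle between hone's own z axis and vertical below 0.08 rad and angle between the x axis of hone and the x axis of rest, either way round below 0.2 rad and contact force between hone and rest above 0.5 N and contact force between the fingers and hone below 0.1 N and linear speed of hone below 0.02 m/s), for 0.3 s.
2. the mandrel has been drawn out of its socket and is carried by the gripper (z of mandrel in the frame of socket_mouth above 0.01 m and contact force between mandrel and turntable below 0.05 N and contact force between the fingers and mandrel above 1 N), for 0.2 s.
At the end, for the whole second after the job is handed in: Gripper holds the mandrel still, 33.5 to 56.4 degrees from upright, tip down, tip within 18 mm of the hone's middle and 8 to 45 mm above it, touching nothing else; hone let go, level on the rest, centres within 15 mm, lengths within 0.2 rad (all of step 1 and contact force between the fingers and mandrel above 1 N and angle between mandrel's own z axis and vertical between 0.585 and 0.985 rad and horizontal distance between mandrel and hone_top below 0.018 m and z of mandrel in the frame of hone_top between 0.008 and 0.045 m and contact force between mandrel and hone below 0.05 N and contact force between mandrel and turntable below 0.05 N and contact force between mandrel and rest below 0.05 N and linear speed of mandrel below 0.03 m/s); the arm keeps its last pose, push and grip.
It fails at once if a staple was knocked over or out of its collar (angle between any of staple0, staple1, staple2's own z axis and vertical above 0.5 rad or z of any of staple0, staple1, staple2 in the frame of turntable above 0.03 m).
It fails at once if the cup was moved by more than 30 mm or tipped (distance of cup from where it was at the start of the episode above 0.03 m or angle between cup's own z axis and vertical above 0.4 rad).
It also fails if it takes over 58 s, if anything falls off the work surface, if the arm or the gripper's body presses on something with over 40 N, if the wrist force passes 120 N, or if a joint passes its speed limit or range.

## Working session

There is one attempt and no reset: what is moved stays moved. The work goes in short steps, Python scripts to look and compute and a shell command to move; the robot and the scene stay as the last step left them, time stands still between calls to the robot, and variables do not carry over. Pictures are saved under pics/ and viewed, about 8 in all and at most 12, crops included, and the job is handed in when it is done.

```bash
mkdir -p pics; cat > h.py <<'E'
import numpy as np, cv2
from rig import get_state, get_image
def snap(n,f):
    s=get_state(); d=get_image(n); cv2.imwrite(f'pics/{f}.png',d['pixels'])
    if n=='wrist':
        T=np.eye(4);T[:3,:3]=s['ee_rot'];T[:3,3]=s['eef_pos'];E=T@np.array(d['mount'])
    else: E=np.array(d['extrinsics'])
    np.savez(f'pics/{f}.npz',K=d['mtx'],k1=d['k1'],E=E)
def cam(f):
    d=np.load(f'pics/{f}.npz'); return d['K'],float(d['k1']),d['E']
def onplane(f,uv,z):
    K,k1,E=cam(f); uv=np.atleast_2d(np.array(uv,float))
    # radial model with slopes
    p=cv2.undistortPoints(uv[:,None],K,np.array([k1,0,0,0,0.]))[:,0]
    d=np.c_[p,np.ones(len(p))]@E[:3,:3].T; o=E[:3,3]
    return o+d*((z-o[2])/d[:,2])[:,None]
def proj(f,X):
    K,k1,E=cam(f); W=np.linalg.inv(E)
    return cv2.projectPoints(np.atleast_2d(np.array(X,float)),cv2.Rodrigues(W[:3,:3])[0],W[:3,3],K,np.array([k1,0,0,0,0.]))[0][:,0]
E
python3 - <<'E'
from h import *
for n in ['scene','side','wrist']: snap(n,n+'0'); K,k,Ex=cam(n+'0'); print(n,k,K[0,0],Ex.round(3).tolist())
s=get_state();print(s['time'],np.round(s['ee_rot'],3).tolist())
E
```

```text
scene -0.05731186469417105 390.2580784210175 [[0.532, 0.567, -0.629, 1.205], [0.847, -0.354, 0.397, -0.424], [0.002, -0.744, -0.669, 0.793], [0.0, 0.0, 0.0, 1.0]]
side -0.009153080984504047 468.6891995284968 [[0.826, -0.443, 0.347, 0.213], [-0.563, -0.647, 0.514, -0.503], [-0.003, -0.62, -0.784, 0.825], [0.0, 0.0, 0.0, 1.0]]
wrist -0.06241262036768186 359.3270633036933 [[0.254, 0.915, 0.314, 0.052], [0.967, -0.24, -0.083, 0.528], [-0.001, 0.325, -0.946, 0.374], [0.0, 0.0, 0.0, 1.0]]
0.15 [[-0.0, 0.254, 0.967], [-0.001, 0.967, -0.254], [-1.0, -0.001, -0.0]]
```

View pics/scene0.png

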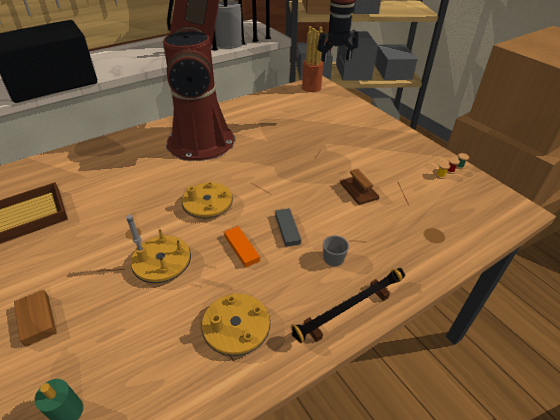

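View pics/side0.png

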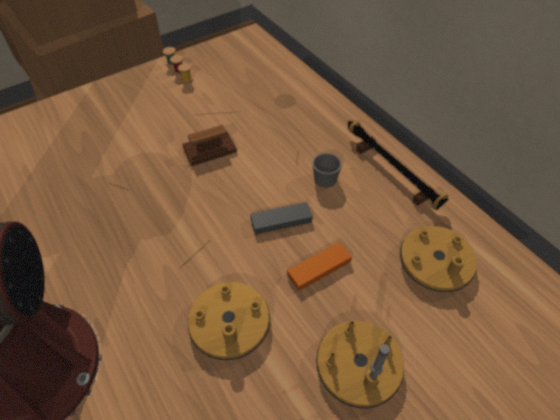

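```bash
python3 - <<'E'
import cv2, numpy as np
s=cv2.imread('pics/side0.png'); c=cv2.imread('pics/scene0.png')
a=lambda im,x,y:cv2.resize(im[y:y+100,x:x+133],(400,300),interpolation=cv2.INTER_CUBIC)
im=np.vstack([np.hstack([a(s,155,100),a(s,230,160)]),np.hstack([a(s,300,310),a(c,105,200)])])
cv2.imwrite('pics/m1.png',im)
E
```

```text
(no output)
```

View pics/m1.png

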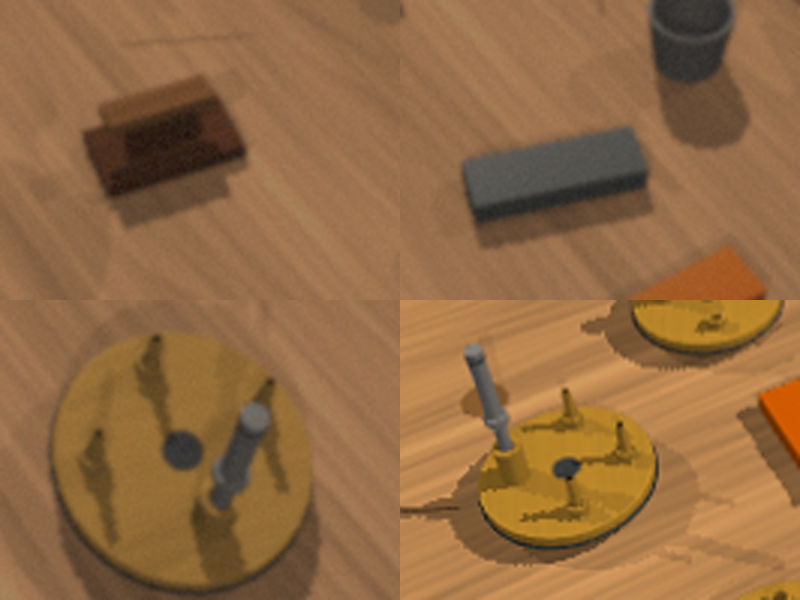

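```bash
python3 - <<'E'
from h import *
def t(pts,x,y): return np.array(pts)/3.008+[x,y]
h=onplane('side0',t([(63,163),(232,130),(247,165),(76,203)],230,160),.022)
r=onplane('side0',t([(100,105),(205,77),(217,97),(108,127)],155,100),.056)
for n,q in(('hone',h),('rest',r)):
    print(n,q[:,:2].round(4).tolist(),q.mean(0)[:2].round(4)); e=q[1]+q[2]-q[0]-q[3]; print(np.degrees(np.arctan2(e[1],e[0])),np.linalg.norm(e)/2)
print('tt',onplane('side0',t([(182,150)],300,310),.03), onplane('scene0',t([(566-400,468-300)],105,200),.03))
print('man',onplane('side0',t([(254,115)],300,310),.18), onplane('scene0',t([(475-400,352-300)],105,200),.18))
print('st',onplane('side0',t([(154,41),(269,82),(98,135)],300,310),.072),onplane('scene0',t([(166,90),(220,125),(170,180)],105,200),.072))
print('cup',onplane('side0',[(327,163)],.055))
E
```

```text
hone [[0.5059, 0.0582], [0.625, 0.0142], [0.6147, -0.0184], [0.4946, 0.0225]] [0.56   0.0191]
-19.556981931783234 0.1268698491708174
rest [[0.4966, 0.326], [0.5825, 0.3075], [0.5786, 0.2811], [0.4902, 0.2996]] [0.537  0.3036]
-11.953610547409992 0.08909932808560853
tt [[ 0.49080151 -0.32699117  0.03      ]] [[ 0.49148242 -0.32585679  0.03      ]]
man [[ 0.4776136  -0.36639577  0.18      ]] [[ 0.48356358 -0.36472865  0.18      ]]
st [[ 0.50411954 -0.27811882  0.072     ]
 [ 0.54173158 -0.33384554  0.072     ]
 [ 0.44353751 -0.30378359  0.072     ]] [[ 0.44574395 -0.30075629  0.072     ]
 [ 0.5092609  -0.27623276  0.072     ]
 [ 0.54457791 -0.33286645  0.072     ]]
cup [[0.71529476 0.06335005 0.055     ]]
```

```bash
cat >> h.py <<'E'
def row(x,y,z,yaw):
    s=get_state(); R=np.array(s['ee_rot']); d=R.T@(np.array([x,y,z])-s['eef_pos'])*1000
    c=np.degrees(np.arctan2(R[1,1],R[0,1])); a=(c-yaw+180)%360-180   # yaw: direction of tool y
    print('row',d.round(1).tolist(),round(np.radians(a),3),'| alt turn',round(np.radians(a)-np.sign(a)*np.pi,3),'yaw now',c.round(2),'pos',np.round(s['eef_pos'],4),'F',np.round(s['contact_force'],2),'gap',s['finger_gap'],'t',s['time'],'q6',s['joint_positions'][5])
E
python3 -c "
from h import *
row(.56,.019,.12,70.5)"; python3 -m inch '[[122,-365,537,0.083],[122,-365,537,0.083],[122,-365,537,0.083],[122,-365,537,0.083],[122,-365,537,0.083],[122,-365,537,0.083],[122,-365,537,0.083],[122,-365,537,0.083]]' 70
```

```text
row [122.2, -363.9, 536.9] 0.083 | alt turn -3.058 yaw now 75.28 pos [0.1332 0.5075 0.2419] F [-0.75 -0.39 -0.54] gap 0.08552493918603278 t 0.15 q6 82.02083062940518
time: 0.95
eef_pos: [0.3926, 0.2097, 0.1681]
ee_rot: [[0.0, 0.333, 0.943], [0.0, 0.943, -0.333], [-1.0, 0.0, 0.0]]
contact_force: [0.8, 1.2, -0.6]
finger_gap: 0.0703
```

```bash
python3 -c "
from h import *
row(.56,.019,.12,70.5)"
```

```text
row [48.2, -124.0, 221.3] 0.001 | alt turn -3.141 yaw now 70.53 pos [0.3926 0.2097 0.1681] F [ 0.77  1.15 -0.58] gap 0.07029623801793776 t 0.95 q6 38.1448169730666
```

```bash
python3 -m inch '[[48,-124,221,0],[48,-124,221,0],[48,-124,221,0],[48,-124,221,0],[48,-124,221,0],[48,-124,221,0],[48,-124,221,0],[48,-124,221,0]]'; python3 -c "
from h import *
snap('wrist','w1')
row(.56,.019,.12,70.5)"
```

```text
time: 1.75
eef_pos: [0.5578, 0.0215, 0.1202]
ee_rot: [[-0.001, 0.333, 0.943], [0.0, 0.943, -0.333], [-1.0, -0.0, -0.001]]
contact_force: [0.6, 0.6, 0.0]
finger_gap: 0.0702
row [0.5, -2.0, 3.1] 0.002 | alt turn -3.14 yaw now 70.59 pos [0.5577 0.0219 0.1205] F [-0.49  0.49  0.14] gap 0.07020850510896799 t 1.8 q6 14.149731181869075
```

View pics/w1.png

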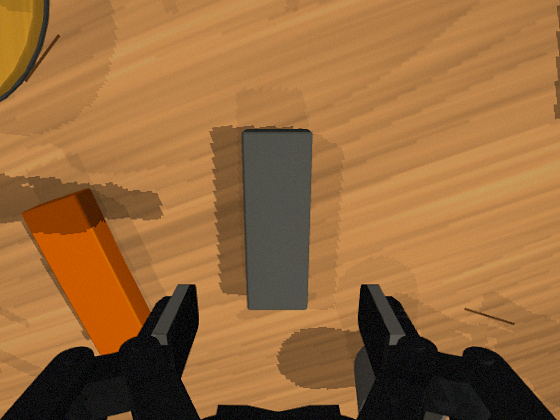

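```bash
python3 -c "
from h import *
q=onplane('w1',[(243,130),(312,131),(307,309),(248,309)],.022);print(q.round(4),q.mean(0)); e=q[0]+q[1]-q[2]-q[3];print(np.degrees(np.arctan2(e[1],e[0])),np.linalg.norm(e)/2); print(onplane('w1',[(280,10),(375,350)],0)); m=q.mean(0)
row(m[0],m[1],.013,70.5)"
```

```text
[[ 0.4892  0.0216  0.022 ]
 [ 0.5042  0.0621  0.022 ]
 [ 0.6258  0.0194  0.022 ]
 [ 0.6111 -0.022   0.022 ]] [0.55755867 0.02026564 0.022     ]
160.49779702955374 0.12921744755014247
[[0.42832047 0.06767709 0.        ]
 [0.69893874 0.05911305 0.        ]]
row [107.5, -1.6, 0.5] 0.002 | alt turn -3.14 yaw now 70.59 pos [0.5577 0.0219 0.1205] F [-0.49  0.49  0.14] gap 0.07020850510896799 t 1.8 q6 14.149731181869075
```

```bash
python3 -m inch '[[40,-2,0.5,0],[80,-2,0.5,0],[100,-2,0.5,0],[107,-2,0.5,0],[107,-2,0.5,0],[107,-2,0.5,0]]';python3 -m inch '[[0,0,0,0],[0,0,0,0],[0,0,0,0],[0,0,0,0],[0,0,0,0],[0,0,0,0]]' 30 50; python3 -c "
from h import *
row(.5576,.02,.013,70.5)"
```

```text
time: 2.4
eef_pos: [0.5592, 0.0193, 0.0148]
ee_rot: [[0.002, 0.333, 0.943], [-0.0, 0.943, -0.333], [-1.0, 0.0, 0.002]]
contact_force: [0.0, -0.7, 1.0]
finger_gap: 0.0702
time: 3.0
eef_pos: [0.5595, 0.0189, 0.0149]
ee_rot: [[0.002, 0.333, 0.943], [0.0, 0.943, -0.333], [-1.0, 0.001, 0.002]]
contact_force: [-1.3, 1.4, 8.0]
finger_gap: 0.0438
row [1.9, 0.4, -2.2] 0.001 | alt turn -3.141 yaw now 70.53 pos [0.5595 0.0189 0.0149] F [-1.33  1.35  7.96] gap 0.04375927848057213 t 3.0 q6 13.906741578775442
```

```bash
python3 -m inch '[[-10,0,0,0],[-30,0,0,0],[-60,0,0,0],[-90,0,0,0],[-110,0,0,0],[-115,0,0,0],[-115,0,0,0]]'; python3 -c "
from h import *
row(.537,.3036,.13,78)"
```

```text
time: 3.7
eef_pos: [0.5588, 0.0188, 0.1291]
ee_rot: [[0.001, 0.333, 0.943], [-0.0, 0.943, -0.333], [-1.0, 0.0, 0.001]]
contact_force: [0.7, -0.4, -3.6]
finger_gap: 0.044
row [-0.9, 261.3, -115.5] -0.13 | alt turn 3.011 yaw now 70.53 pos [0.5588 0.0188 0.1291] F [ 0.72 -0.41 -3.65] gap 0.04397656094757442 t 3.7 q6 13.906320617690499
```

```bash
python3 -m inch '[[-15,20,-9,-0.01],[-25,60,-28,-0.05],[-25,105,-50,-0.09],[-25,150,-70,-0.12],[-25,180,-90,-0.13],[-25,195,-98,-0.13],[-25,195,-98,-0.13]]'; python3 -c "
from h import *
snap('wrist','w2')
row(.537,.3036,.13,78)"
```

```text
time: 4.4
eef_pos: [0.5298, 0.2371, 0.1521]
ee_rot: [[-0.002, 0.206, 0.979], [-0.0, 0.979, -0.206], [-1.0, -0.001, -0.002]]
contact_force: [0.1, -0.4, -1.9]
finger_gap: 0.0436
row [22.2, 68.0, -7.6] 0.001 | alt turn -3.141 yaw now 78.06 pos [0.5304 0.2355 0.1522] F [ 0.07  0.32 -2.77] gap 0.04387921330131784 t 4.45 q6 28.68522809305867
```

View pics/w2.png

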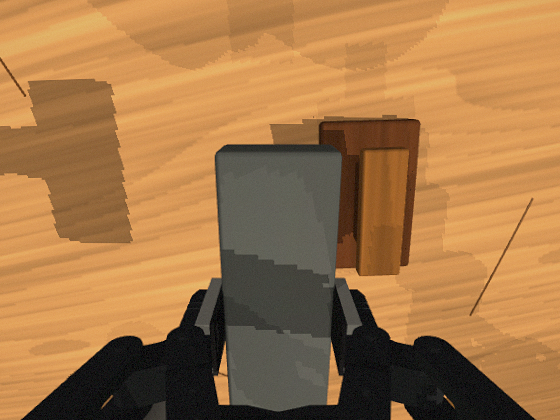

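```bash
python3 -c "
from h import *
q=onplane('w2',[(362,150),(409,150),(400,275),(357,275)],.056);print(q.round(4),q.mean(0)); e=q[0]+q[1]-q[2]-q[3];print(np.degrees(np.arctan2(e[1],e[0])),np.linalg.norm(e)/2)
h=onplane('w2',[(217,153),(340,153)],.1522+.007);print(h,np.linalg.norm(h[0]-h[1]));g=h.mean(0);s=get_state();R=np.array(s['ee_rot']);print('end in tool',R.T@(g-s['eef_pos']))
c=g+.065*R[:,2];print('centre in tool',R.T@(c-s['eef_pos']))
"
```

```text
[[0.4889 0.299  0.056 ]
 [0.4948 0.3285 0.056 ]
 [0.5823 0.3141 0.056 ]
 [0.5757 0.2839 0.056 ]] [0.53543366 0.30638429 0.056     ]
170.38833125399026 0.08840608256786889
[[0.46085407 0.22895698 0.1592    ]
 [0.46963478 0.27070766 0.1592    ]] 0.04266404289997586
end in tool [-0.00686508  0.00050486 -0.06668397]
centre in tool [-0.00686508  0.00050486 -0.00168397]
```

```bash
python3 -c "
from h import *
row(.5377,.3046,.08,79.5)"; python3 -m inch '[[5,25,-3,-0.01],[20,60,-7,-0.025],[40,68,-7,-0.025],[60,69,-7,-0.025],[69,69,-7,-0.025],[72,69,-7,-0.025],[72,69,-7,-0.025],[72,69,-7,-0.025]]'; python3 -c "
from h import *
row(.5377,.3046,.071,79.5)"
```

```text
row [72.2, 69.2, -7.0] -0.025 | alt turn 3.116 yaw now 78.06 pos [0.5304 0.2355 0.1522] F [ 0.07  0.32 -2.77] gap 0.04387921330131784 t 4.45 q6 28.68522809305867
time: 5.25
eef_pos: [0.5394, 0.3039, 0.0824]
ee_rot: [[0.001, 0.185, 0.983], [0.0, 0.983, -0.185], [-1.0, 0.001, 0.001]]
contact_force: [-0.8, -0.0, -2.9]
finger_gap: 0.044
row [11.4, 0.4, -1.8] -0.002 | alt turn 3.139 yaw now 79.36 pos [0.5394 0.3039 0.0824] F [-0.79 -0.01 -2.94] gap 0.043990984462516015 t 5.25 q6 33.27490019375512
```

```bash
python3 -m inch '[[3,0,-1,0],[6,0,-2,0],[8,0,-2,0],[10,0,-2,0],[11,0,-2,0],[12,0,-2,0],[12,0,-2,0]]'
```

```text
time: 5.95
eef_pos: [0.5366, 0.3047, 0.0709]
ee_rot: [[0.0, 0.184, 0.983], [0.0, 0.983, -0.184], [-1.0, 0.0, 0.0]]
contact_force: [-6.5, -2.7, 13.6]
finger_gap: 0.0441
```

```bash
python3 -m inch '[[-1,0,0,0],[-1,0,0,0],[-1,0,0,0],[-1,0,0,0],[-1,0,0,0]]' 70; python3 -m inch '[[-20,0,0,0],[-60,0,0,0],[-100,0,0,0],[-140,0,0,0],[-160,0,0,0],[-160,0,0,0],[-160,0,0,0]]';python3 -c "
from h import *
snap('wrist','w3'); row(.48,-.366,.25,70)"
```

```text
time: 6.45
eef_pos: [0.5367, 0.3046, 0.0703]
ee_rot: [[-0.0, 0.184, 0.983], [-0.0, 0.983, -0.184], [-1.0, -0.0, -0.0]]
contact_force: [-0.1, -0.0, 0.8]
finger_gap: 0.0702
time: 7.15
eef_pos: [0.5367, 0.3047, 0.2302]
ee_rot: [[0.0, 0.184, 0.983], [0.0, 0.983, -0.184], [-1.0, 0.0, 0.0]]
contact_force: [-0.6, -0.1, -0.5]
finger_gap: 0.0698
row [-20.2, -669.4, 67.9] 0.164 | alt turn -2.977 yaw now 79.41 pos [0.5362 0.3045 0.2293] F [-0.7  -0.34 -0.24] gap 0.0702101437154956 t 7.2 q6 33.3862301723656
```

View pics/w3.png

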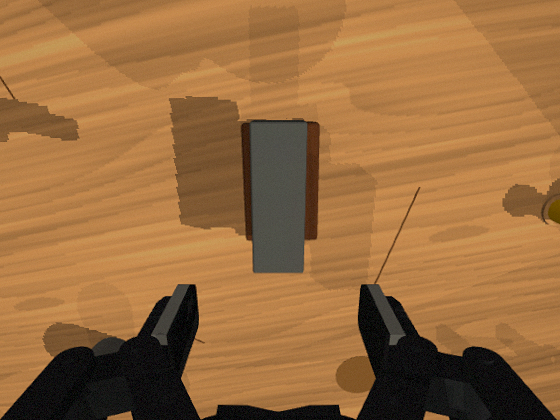

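```bash
python3 -c "
from h import *
for p,z in(([(250,122),(307,122),(304,272),(253,272)],.078),([(242,123),(319,123),(316,239),(247,239)],.014)):
  q=onplane('w3',p,z); e=q[0]+q[1]-q[2]-q[3];print(q.mean(0).round(4),np.degrees(np.arctan2(e[1],e[0])),np.linalg.norm(e)/2,np.linalg.norm(q[0]-q[1]))"
```

```text
[0.5345 0.3047 0.078 ] 169.42648418783216 0.12806189183851033 0.043779333742577184
[0.5347 0.3074 0.014 ] 170.03466133619773 0.11761965131873703 0.0725415960038166
```

```bash
python3 -m inch '[[-40,-669,68,1.658],[-40,-669,68,1.658],[-40,-669,68,1.658],[-40,-669,68,1.658],[-40,-669,68,1.658],[-40,-669,68,1.658],[-40,-669,68,1.658],[-40,-669,68,1.658]]' >/dev/null;python3 -c "
from h import *
row(.48,-.366,.27,-15.6)"
```

```text
row [-17.3, -70.3, 262.8] 0.452 | alt turn -2.689 yaw now 10.31 pos [ 0.5021 -0.0949  0.2529] F [ 1.24  0.44 -1.35] gap 0.07022988963524807 t 8.0 q6 60.78523435757418
```

```bash
python3 -m inch '[[-17,-70,263,0.452],[-17,-70,263,0.452],[-17,-70,263,0.452],[-17,-70,263,0.452],[-17,-70,263,0.452],[-17,-70,263,0.452],[-17,-70,263,0.452],[-17,-70,263,0.452]]' >/dev/null;python3 -m inch '[[0,0,0,0],[0,0,0,0]]' >/dev/null; python3 -c "
from h import *
snap('wrist','w4')
row(.48,-.366,.27,-15.6)"
```

```text
row [1.2, -2.7, 3.4] 0.008 | alt turn -3.134 yaw now -15.15 pos [ 0.4835 -0.3634  0.2712] F [ 0.02 -0.24  0.28] gap 0.06982993186829285 t 9.05 q6 61.297863788787204
```

View pics/w4.png

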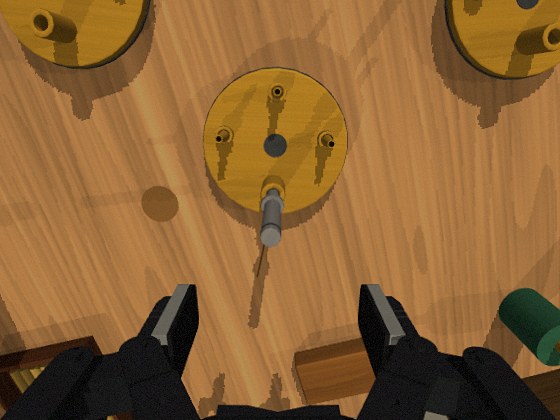

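```bash
python3 -c "
from h import *
m=onplane('w4',[(271,237)],.18)[0];c=onplane('w4',[(275,146)],.03)[0];k=onplane('w4',[(272,200)],.108)[0]
print(m,c,k,np.degrees(np.arctan2(*(m-c)[1::-1])),np.linalg.norm((m-c)[:2]))
for p in [(277,91),(219,138),(331,143)]: print(onplane('w4',[p],.072))
row(.48,-.366,.134,-15.6)"
```

```text
[ 0.47723762 -0.36746649  0.18      ] [ 0.48932903 -0.32839496  0.03      ] [ 0.47812793 -0.36224091  0.108     ] -107.19565470452066 0.04089971354634061
[[ 0.50540597 -0.27766846  0.072     ]]
[[ 0.4439738  -0.30294556  0.072     ]]
[[ 0.54107456 -0.3339386   0.072     ]]
row [137.2, -2.7, 3.4] 0.008 | alt turn -3.134 yaw now -15.15 pos [ 0.4835 -0.3634  0.2712] F [ 0.02 -0.24  0.28] gap 0.06982993186829285 t 9.05 q6 61.297863788787204
```

```bash
python3 -m inch '[[20,-4,4,0.01],[60,-4,4,0.01],[100,-4,4,0.01],[130,-4,4,0.01],[137,-4,4,0.01],[137,-4,4,0.01]]' >/dev/null; python3 -m inch '[[0,0,0,0],[0,0,0,0],[0,0,0,0],[0,0,0,0],[0,0,0,0],[0,0,0,0],[0,0,0,0],[0,0,0,0]]' 5 35; python3 -c "
from h import *
row(.4785,-.3665,.134,-15.6)"
```

```text
time: 10.45
eef_pos: [0.4788, -0.368, 0.1351]
ee_rot: [[0.001, 0.962, -0.273], [-0.001, -0.273, -0.962], [-1.0, 0.002, 0.001]]
contact_force: [0.6, -0.2, 6.3]
finger_gap: 0.0132
row [1.1, -0.7, -1.3] -0.004 | alt turn 3.138 yaw now -15.82 pos [ 0.4788 -0.368   0.1351] F [ 0.62 -0.23  6.25] gap 0.013216004405893473 t 10.45 q6 61.338698172047835
```

```bash
python3 -m inch '[[-10,0,0,0],[-20,0,0,0],[-30,0,0,0],[-32,0,0,0],[-32,0,0,0],[-32,0,0,0]]';  python3 -m inch '[[0,0,5,0],[0,0,10,0],[0.5,0,15,0],[1,0,20,0],[1.5,0,25,0],[1.5,0,25,0],[1.5,0,25,0]]'; python3 -c "
from h import *
snap('side','s1'); im=cv2.imread('pics/s1.png')[260:410,260:460]; cv2.imwrite('pics/s1c.png',cv2.resize(im,(800,600),interpolation=2))"
```

```text
time: 11.05
eef_pos: [0.4782, -0.3673, 0.166]
ee_rot: [[-0.0, 0.962, -0.273], [0.0, -0.273, -0.962], [-1.0, -0.0, -0.0]]
contact_force: [-1.0, 0.5, -1.9]
finger_gap: 0.0132
time: 11.75
eef_pos: [0.4713, -0.3918, 0.1646]
ee_rot: [[-0.0, 0.962, -0.273], [-0.0, -0.273, -0.962], [-1.0, -0.0, 0.0]]
contact_force: [-0.1, 1.7, -1.7]
finger_gap: 0.0134
```

View pics/s1c.png

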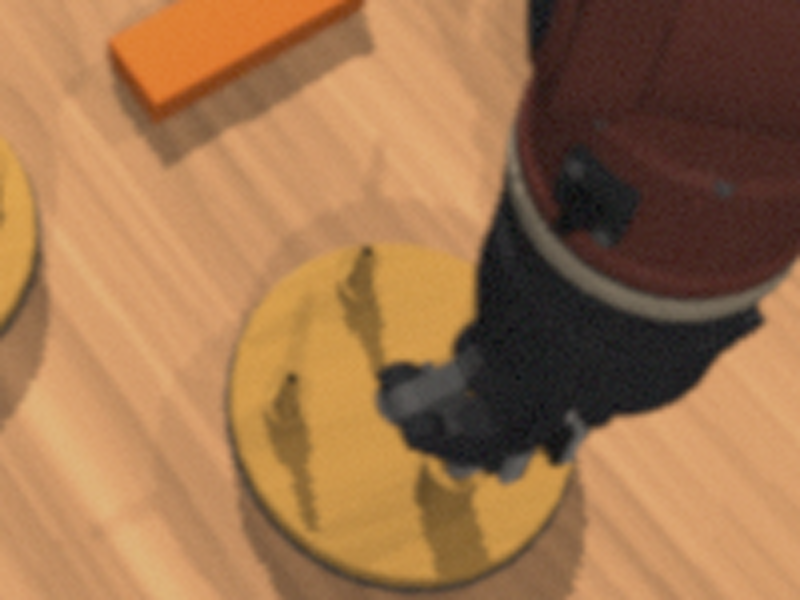

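```bash
python3 -m inch '[[1,0,5,0],[2,0,10,0],[3,0,15,0],[4,0,20,0],[4.5,0,23,0],[4.5,0,23,0],[4.5,0,23,0]]'; python3 -c "
from h import *
snap('scene','c1'); snap('wrist','w5')
a=cv2.imread('pics/c1.png')[200:300,80:213]; b=cv2.imread('pics/w5.png')
cv2.imwrite('pics/m2.png',np.hstack([cv2.resize(a,(400,300),interpolation=2),cv2.resize(b,(400,300))]))"
```

```text
time: 12.5
eef_pos: [0.4651, -0.4139, 0.1602]
ee_rot: [[-0.0, 0.962, -0.273], [-0.0, -0.273, -0.962], [-1.0, -0.0, 0.0]]
contact_force: [-0.2, 1.1, -1.5]
finger_gap: 0.0127
```

View pics/m2.png

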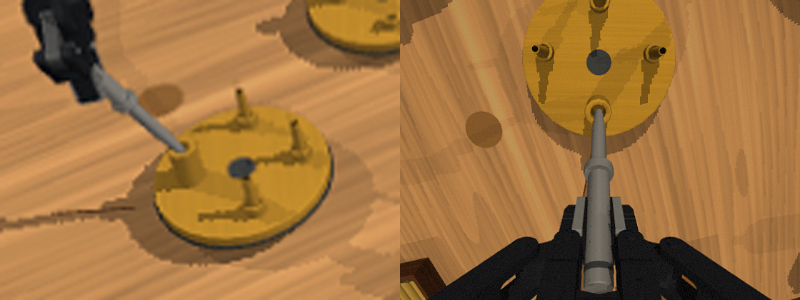

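```bash
python3 -m inch '[[2,0,5,0],[4,0,10,0],[6,0,15,0],[8.5,0,19,0],[10.5,0,23,0],[13,0,27,0],[13,0,27,0]]';python3 -c "
from h import *
snap('wrist','w5b')"; python3 -m inch '[[-10,0,0,0],[-25,0,10,0],[-40,0,20,0],[-60,0,25,0],[-60,0,25,0],[-60,0,25,0],[-60,0,25,0]]' - 60; python3 -c "
from h import *
snap('wrist','w6');row(.4,-.4,.2,0)
b=[cv2.resize(cv2.imread('pics/%s.png'%f),(400,300)) for f in('w5b','w6')]
cv2.imwrite('pics/m3.png',np.hstack(b))"
```

```text
time: 13.3
eef_pos: [0.4575, -0.4402, 0.1468]
ee_rot: [[-0.0, 0.962, -0.273], [-0.0, -0.273, -0.962], [-1.0, -0.0, 0.0]]
contact_force: [-0.1, 1.8, -0.4]
finger_gap: 0.013
time: 14.05
eef_pos: [0.4509, -0.463, 0.2063]
ee_rot: [[-0.001, 0.962, -0.272], [0.001, -0.272, -0.962], [-1.0, -0.001, -0.001]]
contact_force: [-0.3, -0.2, -1.8]
finger_gap: 0.0127
row [6.3, -66.0, -46.7] -0.276 | alt turn 2.866 yaw now -15.8 pos [ 0.4508 -0.4629  0.2062] F [-0.33 -0.42 -1.34] gap 0.012645570596969597 t 14.1 q6 53.56025736744217
```

View pics/m3.png

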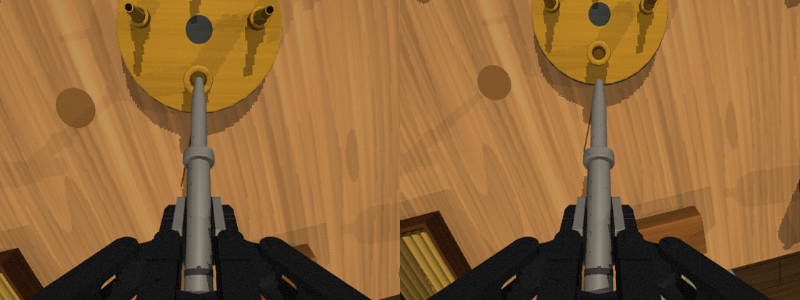

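```bash
cat >> h.py <<'E'
def tilt(f,tip,col,R,p):
    from scipy.optimize import least_squares
    R=np.array(R);p=np.array(p)
    def pts(v):
        g,th,dz=v; c=np.array([-.008,0,dz]); u=np.array([np.cos(th),0,-np.sin(th)])
        return (R@np.array([c+g*u,c+(g-.074)*u]).T).T+p
    f_=lambda v: np.r_[(proj(f,pts(v))[:,1]-[tip[1],col[1]])]
    r=least_squares(lambda v:f_(np.r_[v,0]),[.112,.6]); v=np.r_[r.x,0]
    print('g',v[0],'tilt',np.degrees(v[1]),'tip',pts(v)[0],'res',proj(f,pts(v))); return v
E
python3 -c "
from h import *
s=get_state()
tilt('w6',(278.6,114),(277,220),s['ee_rot'],s['eef_pos'])"
```

```text
g 0.11935383163472733 tilt 38.02614592223829 tip [ 0.47073126 -0.39208046  0.1202437 ] res [[278.0817578  114.        ]
 [278.10117089 220.        ]]
```

```bash
python3 -m inch '[[0,-2,-15,0],[0,-7,-40,0],[0,-13,-75,0],[0,-20,-115,0],[0,-28,-160,0],[0,-36,-205,0],[0,-44,-250,0],[0,-52,-295,0]]'; python3 -m inch '[[0,-8,-45,0],[0,-16,-90,0],[0,-23,-130,0],[0,-28,-160,0],[0,-31,-180,0],[0,-34,-192,0],[0,-34,-192,0],[0,-34,-192,0]]';python3 -c "
from h import *
row(.5,.03,.115,-15.8)"
```

```text
time: 14.9
eef_pos: [0.4808, -0.1635, 0.2066]
ee_rot: [[-0.001, 0.962, -0.272], [0.0, -0.272, -0.962], [-1.0, -0.001, -0.0]]
contact_force: [1.4, 0.5, 0.0]
finger_gap: 0.0123
time: 15.7
eef_pos: [0.5008, 0.0279, 0.2069]
ee_rot: [[-0.001, 0.962, -0.272], [-0.0, -0.272, -0.962], [-1.0, -0.0, 0.001]]
contact_force: [0.4, -0.1, -1.4]
finger_gap: 0.0129
row [91.9, -1.3, -1.9] -0.0 | alt turn 3.142 yaw now -15.8 pos [0.5008 0.0279 0.2069] F [ 0.4  -0.07 -1.38] gap 0.012919649628233313 t 15.7 q6 100.65152229382421
```

```bash
python3 -m inch '[[20,0,0,0],[50,0,0,0],[72,0,0,0],[80,0,0,0],[80,0,0,0],[80,0,0,0]]' - 35; python3 -m inch '[[2,0,0,0],[4,0,0,0],[4,0,0,0]]'; python3 -m inch '[[2,0,0,0],[4,0,0,0],[4,0,0,0]]'|grep -E 'force|pos'; python3 -m inch '[[2,0,0,0],[4,0,0,0],[4,0,0,0]]' | grep -E 'force|pos'
```

```text
time: 16.3
eef_pos: [0.5016, 0.0278, 0.128]
ee_rot: [[0.001, 0.962, -0.273], [-0.0, -0.273, -0.962], [-1.0, 0.001, -0.0]]
contact_force: [-0.3, 0.2, -0.8]
finger_gap: 0.0126
time: 16.6
eef_pos: [0.5012, 0.0283, 0.1234]
ee_rot: [[0.001, 0.962, -0.272], [-0.0, -0.272, -0.962], [-1.0, 0.001, -0.0]]
contact_force: [-0.1, -0.3, -0.6]
finger_gap: 0.0126
eef_pos: [0.5008, 0.0284, 0.1189]
contact_force: [-0.6, 0.0, -0.9]
eef_pos: [0.5008, 0.0283, 0.1149]
contact_force: [0.3, 0.3, -1.1]
```

```bash
python3 -m inch '[[10,0,0,0],[20,0,0,0],[25,0,0,0],[25,0,0,0],[25,0,0,0]]'|grep -E 'force|pos'; python3 -m inch '[[2,0,0,0],[4,0,2,0],[4,0,2,0]]' |grep -E 'force|pos';python3 -m inch '[[1,0,1,0],[2,0,3,0],[4,0,5,0],[4,0,5,0]]' |grep -E 'force|pos'
```

```text
eef_pos: [0.5009, 0.0284, 0.09]
contact_force: [0.4, 0.2, -0.9]
eef_pos: [0.5003, 0.0262, 0.0861]
contact_force: [-0.6, 0.1, -1.9]
eef_pos: [0.4991, 0.0214, 0.0821]
contact_force: [-0.0, 0.6, -1.0]
```

```bash
python3 -m inch '[[1,0,1,0],[2,0,2,0],[2,0,2,0]]' |grep -E 'force|pos'; python3 -m inch '[[1,0,1,0],[2,0,2,0],[2,0,2,0]]' |grep -E 'force|pos'; python3 -m inch '[[1,0,1,0],[2,0,2,0],[2,0,2,0]]' |grep -E 'force|pos'; python3 -c "
from h import *
snap('wrist','w7'); snap('side','s2'); row(.5,.02,.075,-15.8)
a=cv2.imread('pics/w7.png'); b=cv2.imread('pics/s2.png')
cv2.imwrite('pics/m4.png',np.hstack([cv2.resize(a,(400,300)),cv2.resize(b[130:280,180:380],(400,300),interpolation=2)]))"
```

```text
eef_pos: [0.4988, 0.0197, 0.0803]
contact_force: [-0.1, 1.7, 2.5]
eef_pos: [0.4983, 0.0176, 0.0784]
contact_force: [-0.7, -1.0, 4.8]
eef_pos: [0.4977, 0.0156, 0.0763]
contact_force: [0.8, -1.1, 5.8]
row [1.4, 1.0, -4.8] -0.0 | alt turn 3.141 yaw now -15.82 pos [0.4978 0.0157 0.0764] F [-0.72 -0.39  4.95] gap 0.01281874220436376 t 19.4 q6 99.21750992482696
```

View pics/m4.png

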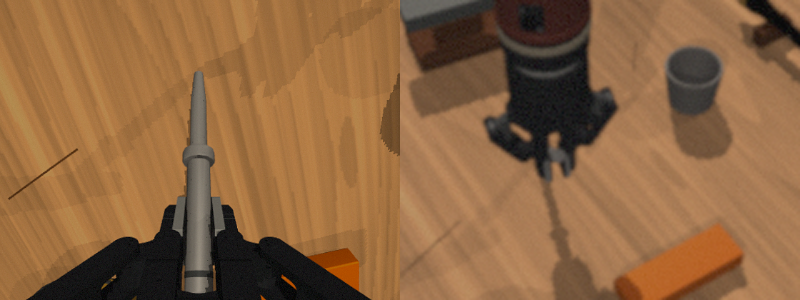

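```bash
python3 -c "
from h import *
s=get_state()
for a,b in((101,217),(100,216),(102,219)): tilt('w7',(278,a),(278,b),s['ee_rot'],s['eef_pos'])"
```

```text
g 0.11875656615046253 tilt 42.9693972919392 tip [ 0.51988156  0.09353299 -0.00251796] res [[278.25882323 101.        ]
 [278.28427959 217.        ]]
g 0.11921715620503522 tilt 43.11668818211501 tip [ 0.52002831  0.0940505  -0.00264586] res [[278.258738   100.        ]
 [278.28416037 216.        ]]
g 0.11765189633326295 tilt 43.11980725135503 tip [ 0.51973722  0.09302602 -0.00149878] res [[278.25923226 102.        ]
 [278.28473936 219.        ]]
```

```bash
python3 -m inch '[[0,0,0,0],[-10,0,0,0],[-40,0,0,0],[-75,0,0,0],[-110,0,0,0],[-120,0,0,0],[-120,0,0,0]]' - 60 >/dev/null; python3 -m inch '[[0,-3,-15,0],[0,-9,-45,0],[0,-18,-85,0],[0,-26,-125,0],[0,-34,-165,0],[0,-40,-195,0],[0,-43,-209,0],[0,-43,-209,0]]'; python3 -c "
from h import *
snap('wrist','w8'); row(.513,.2285,.177,-15.8)"
```

```text
time: 20.9
eef_pos: [0.5121, 0.2297, 0.1945]
ee_rot: [[-0.003, 0.963, -0.27], [-0.001, -0.27, -0.963], [-1.0, -0.002, 0.001]]
contact_force: [-0.3, -0.5, -1.6]
finger_gap: 0.0125
row [17.8, 0.8, -0.2] 0.001 | alt turn -3.141 yaw now -15.74 pos [0.5122 0.2285 0.1948] F [ 0.07 -0.6  -1.48] gap 0.012671792270010897 t 20.95 q6 122.33003673921947
```

View pics/w8.png

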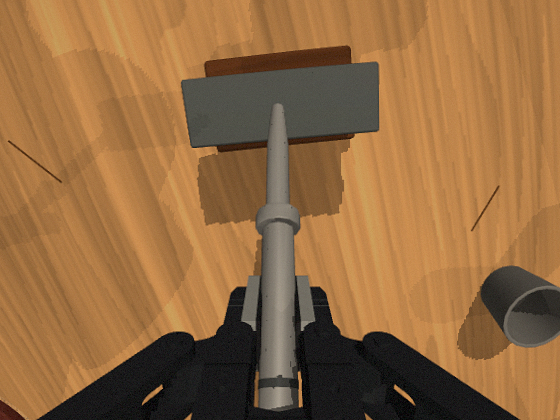

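```bash
python3 -c "
from h import *
q=onplane('w8',[(183,81),(378,63),(379,130),(192,147)],.078); e=q[2]+q[1]-q[0]-q[3];print(q.mean(0).round(4),np.degrees(np.arctan2(e[1],e[0])),np.linalg.norm(e)/2)
s=get_state()
v=tilt('w8',(278,104),(278,219),s['ee_rot'],s['eef_pos'])
print(onplane('w8',[(278,104)],s['eef_pos'][2]-.074))"
```

```text
[0.5354 0.3037 0.078 ] -10.607997529271646 0.12758387715574737
g 0.11931029000852313 tilt 42.4532758465974 tip [0.533853   0.30593342 0.11460491] res [[279.24121629 104.        ]
 [279.33296883 219.        ]]
[[0.53322601 0.30622902 0.12077674]]
```

```bash
python3 -m inch '[[4,1,1,0],[8,1,1,0],[12,1,2,0],[15,1,2,0],[15,1,2,0],[15,1,2,0],[15,1,2,0],[15,1,2,0]]'; python3 -m inch '[[0,0,0,0],[0,0,0,0],[0,0,0,0],[0,0,0,0]]' ; python3 -c "
from h import *
snap('wrist','w9'); row(.513,.2285,.177,-15.8)
a=cv2.imread('pics/w9.png'); b=cv2.imread('pics/w8.png')
snap('scene','c2');snap('side','s3')
c=cv2.imread('pics/c2.png')[130:230,290:423];d=cv2.imread('pics/c2.png')
cv2.imwrite('pics/m5.png',np.vstack([np.hstack([cv2.resize(a,(400,300)),cv2.resize(c,(400,300),interpolation=2)]),np.hstack([cv2.resize(d,(400,300)),cv2.resize(cv2.imread('pics/s3.png'),(400,300))])]))"
```

```text
time: 21.75
eef_pos: [0.5136, 0.2265, 0.1814]
ee_rot: [[0.0, 0.962, -0.272], [0.0, -0.272, -0.962], [-1.0, 0.0, -0.0]]
contact_force: [-0.2, -0.0, -0.3]
finger_gap: 0.0126
time: 22.15
eef_pos: [0.5135, 0.2265, 0.1812]
ee_rot: [[0.0, 0.962, -0.272], [-0.0, -0.272, -0.962], [-1.0, 0.0, 0.0]]
contact_force: [-0.3, -0.4, -2.5]
finger_gap: 0.0124
row [4.2, -1.0, -1.8] -0.0 | alt turn 3.141 yaw now -15.81 pos [0.5135 0.2265 0.1812] F [-0.86  0.57 -1.58] gap 0.01232128900449773 t 22.2 q6 122.14869812509514
```

```bash
python3 -c "
from rig import *
print(sign_off())"
```

```text
the job is handed in; nothing more can be done
None
```

I laid the hone on the rest, drew the mandrel out and tilted it, and handed the job in at about 22 s with the mandrel still held. `sign_off` gives no verdict, so these are my own checks.

- **Hone:** it was laid on the rest and let go. The later picture put its centre within about 4 mm of the rest's and its length aligned within about 1 to 2 degrees.
- **Tilt:** the moves cannot tilt the tool. I turned the mandrel in the jaws instead, first against the rim of its socket to about 38°, then, once it was out, by pressing its tip lightly on an empty patch of bench.
- **Final pose:** the mandrel leans about 42 to 43°. Its tip was about 3 mm from the hone's middle in the last measured picture, before a final shift of about 2 mm. It is an estimated 23 to 29 mm above the hone. The range is wide because the picture fit and the bench-contact height disagree by about 6 mm.
- **Forces:** the outside force at the wrist read about 2 N, roughly the mandrel's own weight.
- **Staples and cup:** the three staples were standing in the last picture that showed them, taken while tilting the mandrel in the socket. I kept the gripper well clear of the cup, and it was upright in later pictures. I did not measure its position.
- **Not done:** the viewer's 12-picture limit stopped my last check picture. The final 13 mm lowering was checked only from the arm's own readings.

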